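Offer up the gate hinge leaf to the jamb

TASK

Lift the loose steel hinge leaf up and off its hook, carry it over to the brass leaf fixed on the jamb timber, and, keeping it upright, bring its knuckle down into the gap between the two brass knuckles until the holes line up so that the 12 mm hinge pin could be slid straight through. Finish while still holding it there steadily in the gripper: it must neither be let go nor rest on or press against the brass leaf. Leave the other things on the bench where they are.

Things in the scene. Friction and masses are not known exactly. Their poses are not given: they have to be found in the camera images.
- leaf_bore (a point): centre of the knuckle bore of the loose steel leaf, which hangs upright on the hook, knuckle down. Axes: y along the bore (hinge axis), z up the plate, x through its thickness; same both ways round. Knuckle: tube 24 mm long, outer diameter 28 mm, bore 16 mm. Neck 24 mm wide up to z = 18 mm, above it the plate's shoulders
- leaf: the loose leaf, about 0.4 kg; origin and axes as leaf_bore. Plate 8 mm thick, 70 mm wide from z = 18 to 85 mm with a window 36 mm wide from z = 45 to 75 mm (the hook passes through it); above, a tab 44 mm wide from z = 85 to 130 mm
- leaf_grip (a point): middle of the loose leaf's tab, 110 mm above leaf_bore along the leaf's z, same axes: the place to grip from above, across the 8 mm thickness (along x). The tab's top edge is 20 mm higher, the window's top edge 35 mm lower
- hook_seat (a point): middle of the top of the hook's blue flat bar, 137 mm above the bench. The bar is 24 mm wide, 5 mm thick, level, points along +x and ends 36 to 41 mm out in a lip that rises 8 mm above its top; z up. The leaf hangs with its window's top edge on the bar within 8 mm of this point: raise it more than 8 and less than 25 mm, then take it out along +x past the lip
- hook_stand: fixed hook stand, axes as hook_seat; origin on the bench, 12 mm in -x from below hook_seat. Wooden foot 25 mm high, x from -85 to 65 mm, 50 mm each side in y; wooden post 36 mm wide at x = -66 to -50 mm, up to the bar's top height
- jamb_bore (a point): point on the fixed brass leaf's bore axis, midway between its two knuckles, 94 mm above the bench. Axes: y along the bores (level), z up, x away from the timber. Each knuckle: outer diameter 28 mm, bore 16 mm, from 15 to 39 mm each side, so a 30 mm gap. With bores in line the upright loose leaf's shoulders are 4 mm above these knuckles: a leaf resting on them is 4 mm too low
- jamb: fixed jamb timber 90 x 280 x 90 mm lying along y, the brass leaf on top at the middle of its +x edge; origin on the bench under jamb_bore, same axes. The timber's near face is at x = -24 mm; under the gap it is free. A clamp with red handle stands at x = -50 to -130 mm, y = 110 mm, its top 185 mm above the bench
- pin: brass hinge pin, 12 mm thick, 96 mm long with a 20 mm head, lying on the bench; origin under its middle, x along it. Bystander: leave alone
- mallet: wooden mallet lying on the bench, head 70 x 130 x 60 mm, handle 26 mm thick, 310 mm long overall; origin on its underside, x along the handle towards the head. Bystander: leave alone
- glue: white glue bottle with red cap, 60 mm wide, 160 mm tall, standing; origin under its centre. Bystander: leave alone
- screw_jar: glass jar with steel lid, 70 mm wide, 90 mm tall, standing; origin under its centre. Bystander: leave alone
- pencil: red carpenter's pencil 175 x 13 x 8 mm, lying; origin under its centre, x along it. Bystander: leave alone
- offcut: softwood offcut 120 x 70 x 45 mm; origin under its centre. Bystander: leave alone
- screwdriver: screwdriver with blue handle, lying; origin under it, x along it. Bystander: leave alone
Not all that is in view belongs to the job. Of the things shaped like the leaf, the bare steel one is meant.

How it is judged:
On the way, in this order (a step that is already met when the one before it is completed fails the run):
1. the leaf is off the hook and carried by the fingers, at least 80 mm from its place on the hook (horizontal distance between leaf_bore and hook_seat above 0.08 m and height (world z) of leaf_bore above 0.04 m and contact force between the fingers and leaf above 1 N), for 0.2 s.
2. the loose knuckle is between the brass knuckles with the holes in line, held by the fingers (x of leaf_bore in the frame of jamb_bore between -0.0035 and 0.0035 m and z of leaf_bore in the frame of jamb_bore between -0.0035 and 0.0035 m and y of leaf_bore in the frame of jamb_bore between -0.006 and 0.006 m and angle between the y axis of leaf_bore and the y axis of jamb_bore, either way round below 0.1 rad and angle between leaf_bore's own z axis and vertical below 0.2 rad and contact force between the fingers and leaf above 1 N and contact force between leaf and jamb below 2 N), for 0.2 s.
At the end, for the whole second after the job is handed in: The loose bore is in line with the fixed bores: within 3.5 mm in height and 3.5 mm across the axis, within 6 mm along it, axes within 0.10 rad, leaf upright within 0.2 rad, still gripped by the fingers (over 1 N), at rest (under 20 mm/s), and pressing on the jamb with less than 2 N (all of step 2 and linear speed of leaf below 0.02 m/s); the arm keeps its last pose, push and grip.
It fails at once if another thing on the bench is moved by more than 30 mm (distance of any of pin, mallet, glue, screw_jar, pencil, offcut, screwdriver from where it was at the start of the episode above 0.03 m).
It fails at once if the loose leaf is dropped on the bench (height (world z) of leaf_bore below 0.02 m).
It also fails if it takes over 45 s, if anything falls off the work surface, if the arm or the gripper's body presses on something with over 40 N, if the wrist force passes 120 N, or if a joint passes its speed limit or range.

ROBOT

A 7-joint arm with a two-finger parallel gripper is mounted at the origin on the work surface. World frame = base frame: x ahead of the robot, y to its left, z up, the work surface at z = 0. Lengths are in m, angles in rad, forces in N, time in s.
With the tool pointing down it reaches from about 0.35 to 0.9 m from the base axis. Payload 8.1 kg.
Tool frame: the origin (TCP) lies on the centre line of the jaws, within the pads' length; the fingertips stand 17 mm ahead of it and the grasp point (between the pads) lies 2 mm behind it; z points along the fingers, y is the line along which they close (so a half turn about z gives the same grasp; the last joint's range is limited). The gripper opens to 85 mm and grips with 20 to 120 N. Pads are 22 mm wide; open, the fingers measure 114 mm over their backs; the gripper's body (76 mm by 85 mm) begins 54 mm behind the grasp point. The pads swing forward as they close: fully open they stand 13 mm farther back than shut.
Start: joints at [1.039, 0.434, 0.025, 1.573, -0.012, 1.134, -0.075], TCP at [0.26, -0.568, 0.213] pointing down, gripper open.
Joint ranges: [-2.62, 2.62], [-0.44, 2.09], [-1.27, 1.32], [0.08, 2.57], [-1.32, 4.46], [0.12, 2], [-2.74, 2.74]. Speed limits (rad/s): [2.22, 2.22, 3.01, 3.01, 3.14, 3.14, 3.14].

INTERFACE

Orientations are given as a unit quaternion [x, y, z, w].
In Python, from station import monitor, optics, bot gives the robot as it stands.
- The arm moves only by the shell command python3 -m handwheel 'ROWS' [FORCE]. ROWS is JSON, a list of rows, each an object with "linear": the shift along the tool's x, y, z in cm, a list of three; "twist": the turn about the tool's z in degrees; "claw": the closure, from 0 (fully open) to 1 (shut). In form: [{"linear": [x, y, z], "twist": twist, "claw": claw}, ...]. A call has 1 to 10 rows; each row shifts and turns the commanded pose from where the row before left it, along the tool's axes as they then stand; what a row does not reach is not made up. A row lasts 1/8 s, in which the tool goes at most 62.5 mm and 10.7 degrees, less where a joint would pass 70% of its speed; a pose out of reach is approached as far as the arm can. A call is refused whole if a number of a shift passes 6.25 or a number of a turn 10.7, either way. A call with a gripper value outside its range is refused whole. The fingers move at their own pace and stop on an object; FORCE is the grip in N (left out, the last holds). Time passes only in rows, so rows that do not move let the fingers close. It gives the time, the measured TCP pose, the force, the opening and the grip force at its end, in the units of the state.
- monitor.observe(): the state, without advancing time (a new reading comes with each control period).
- optics.grab_frame(name): name is "side" or "top"; returns (picture, depth): 384x512x3 uint8, red, green, blue; 384x512 float32, m along the optical axis (not along the pixel's ray), 0 where there is no reading.
- optics.camera_info(name): a dict with "mtx" (3x3 intrinsics, pixels), "xyz" and "rotation" of the camera in the world. Camera axes: x right, y down, z forward; pixel columns grow to the right and rows downward; lengths in m; the calibration is good to about 2 mm. A picture is of the moment at which its call begins. camera_info takes no time and is no camera call.
- bot.finish_job(): hands the job in; it is judged then, once.
The state is a dict: "t": time; "joints": joint angles; "dq": joint speeds; "joint_efforts": joint torques, N m; "tool_pos": TCP position; "orientation": TCP orientation; "ft_force": force on the tool from outside, world axes, zero at the start; "ft_torque": the same for the moment, N m; "width": opening from 0.0 (shut) to 1.0 (fully open); "gripper_force": force on a finger pad.
Only numpy, scipy, OpenCV 4.12 (cv2) and the standard library are available. Lean on these libraries where they do the work, as an engineer would, in place of code of your own. Each camera call takes 0.05 s, during which the arm holds its last target. There are 200 camera calls.

## Working session

There is one attempt and no reset: what is moved stays moved. The work goes in short steps, Python scripts to look and compute and a shell command to move; the robot and the scene stay as the last step left them, time stands still between calls to the robot, and variables do not carry over. Pictures are saved under pics/ and viewed, at most 10 in all, crops included, and the job is handed in when it is done.

```bash
mkdir -p pics
cat > h.py <<'E'
import numpy as np, cv2
from station import monitor, optics, bot
from scipy.spatial.transform import Rotation as R
def cam(n):
    c=optics.camera_info(n); r=np.array(c["rotation"],float)
    r = r if r.shape==(3,3) else R.from_quat(r).as_matrix()
    return np.array(c["mtx"]),np.array(c["xyz"]),r
def cloud(n,d):
    K,t,r=cam(n); v,u=np.indices(d.shape)
    p=np.stack([(u-K[0,2])/K[0,0]*d,(v-K[1,2])/K[1,1]*d,d],-1)
    return p@r.T+t
E
python3 - <<'E'
from h import *
for n in("side","top"):
    im,d=optics.grab_frame(n); np.savez(f"pics/{n}0.npz",im=im,d=d)
    cv2.imwrite(f"pics/{n}0.png",cv2.resize(im[:,:,::-1],(800,600)))
    print(n,cam(n))
print(monitor.observe())
E
```

```text
side (array([[476.55808343,   0.        , 259.32292323],
       [  0.        , 476.55808343, 191.44129061],
       [  0.        ,   0.        ,   1.        ]]), array([-0.05969263,  1.0295008 ,  1.39493052]), array([[-0.83309469, -0.40704052,  0.37452803],
       [-0.55305687,  0.60194137, -0.57601621],
       [ 0.00901802, -0.68701135, -0.72659072]]))
top (array([[388.46242252,   0.        , 254.83976242],
       [  0.        , 388.46242252, 200.06372397],
       [  0.        ,   0.        ,   1.        ]]), array([ 0.41300654, -0.00784531,  1.38695371]), array([[ 0.0096768 , -0.99067421,  0.13590795],
       [-0.99994879, -0.0091844 ,  0.00424963],
       [-0.00296176, -0.13594211, -0.99071235]]))
{'t': 0.1, 'joints': array([ 1.03941396,  0.43513883,  0.02498635,  1.57400484, -0.01160739,
        1.13398586, -0.07514045]), 'dq': array([ 0.00215714, -0.00162694, -0.00078285, -0.00104926,  0.00108916,
       -0.00087346,  0.00025641]), 'joint_efforts': array([ 3.16871759e-03, -6.71757674e+01,  1.02852993e+00, -3.16903389e+01,
        1.58926070e-02,  7.31763066e-03,  2.76819122e-05]), 'tool_pos': array([ 0.25960165, -0.56801499,  0.21201409]), 'orientation': array([ 9.77119113e-01,  2.12691688e-01, -2.08723666e-04, -6.63821413e-04]), 'ft_force': array([-0.04856027,  0.1922849 ,  0.46525041]), 'ft_torque': array([-0.01713812, -0.07958427, -0.00737923]), 'gripper_force': 0.0, 'width': 0.9963450691547544}
```

View pics/side0.png

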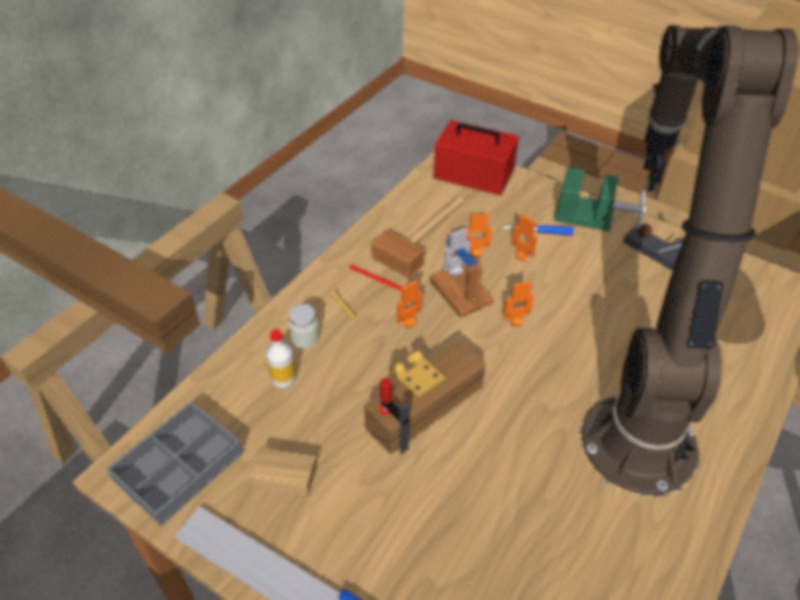

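View pics/top0.png

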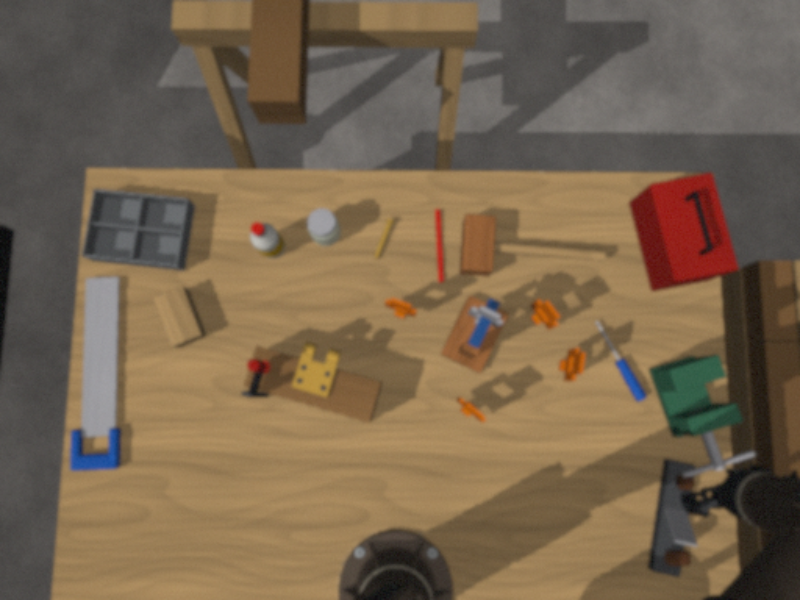

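The leaf hangs on the hook at about (485,315) in the top view and (458,250) in the side view. The brass knuckles are at about (308,350) and (332,354) in the top view. The orange copies are decoys.

Run:
```python
from h import *
def rect(P):
    c,s,a=cv2.minAreaRect((P[:,:2]*1000).astype(np.float32)); return np.round(c,1),np.round(s,1),round(a,1)
crops=[]
for n in("top","side"):
    f=np.load(f"pics/{n}0.npz"); im,d=f["im"],f["d"]; P=cloud(n,d)
    hsv=cv2.cvtColor(im,cv2.COLOR_RGB2HSV); H,S,V=[hsv[...,i].astype(int) for i in range(3)]
    v,u=np.indices(d.shape); ok=d>0
    z=P[...,2]
    x0,y0,x1,y1=(275,180,330,245) if n=="top" else (275,140,322,205)
    b=(u>x0)&(u<x1)&(v>y0)&(v<y1)&ok
    foot=b&(abs(z-.025)<.006); print(n,"foot",foot.sum(),rect(P[foot]))
    blue=b&(H>100)&(H<125)&(S>110); q=P[blue]; print("blue",blue.sum(),q.mean(0).round(4),rect(q),np.percentile(q[:,2],[5,50,95]).round(3))
    st=b&(S<75)&(z>.05)&(z<.21); q=P[st]; print("steel",st.sum(),q.mean(0).round(4),rect(q),np.percentile(q[:,2],[1,50,99]).round(3))
    t=b&(z>.15)&(z<.21); q=P[t]; print("tab",t.sum(),q.mean(0).round(4),rect(q),np.percentile(q[:,2],[1,50,99]).round(3))
    x0,y0,x1,y1=(150,215,250,275) if n=="top" else (228,215,315,295)
    b=(u>x0)&(u<x1)&(v>y0)&(v<y1)&ok
    t=b&(abs(z-.091)<.007); print("timber",t.sum(),rect(P[t]),np.median(z[t]))
    br=b&(H>18)&(H<32)&(S>120)&(V>140)&(z>.07)&(z<.13); q=P[br]; print("brass",br.sum(),q.mean(0).round(4),rect(q))
    np.savez(f"pics/{n}_m.npz",P=P)
    c=im[170:280,150:340] if n=="top" else im[135:300,225:330]
    crops.append(cv2.resize(c[:,:,::-1],None,fx=4 if n=="top" else 2.6,fy=4 if n=="top" else 2.6,interpolation=cv2.INTER_CUBIC))
cv2.imwrite("pics/ct.png",crops[0]); 
f=np.load("pics/side0.npz")["im"][135:285,225:335]
cv2.imwrite("pics/cs.png",cv2.resize(f[:,:,::-1],None,fx=4,fy=4,interpolation=cv2.INTER_CUBIC))
```

```text
top foot 752 (array([ 553.8, -173.1]), array([100. , 150.2]), 64.1)
blue 125 [ 0.5564 -0.1753  0.1364] (array([ 564. , -179.1]), array([18.4, 95.3]), 64.9) [0.132 0.136 0.141]
steel 190 [ 0.5751 -0.179   0.1487] (array([ 564.4, -181.9]), array([ 66.6, 102.9]), 86.0) [0.07  0.144 0.193]
tab 75 [ 0.5783 -0.1824  0.18  ] (array([ 577.1, -187. ]), array([54.4,  8.4]), 63.4) [0.15  0.188 0.194]
timber 2002 (array([452.4, 177.4]), array([282.2, 136.1]), 77.7) 0.08982452024764154
brass 553 [0.4603 0.1735 0.098 ] (array([465.2, 174.3]), array([80.2, 92.9]), 74.4)
side foot 486 (array([ 600.9, -240.3]), array([149.9, 349.8]), 37.2)
blue 50 [ 0.5464 -0.1699  0.1383] (array([ 547.6, -170.4]), array([22.6, 59.9]), 61.2) [0.132 0.139 0.143]
steel 303 [ 0.5767 -0.1782  0.1307] (array([ 562.2, -175.6]), array([86., 75.]), 16.7) [0.056 0.137 0.195]
tab 106 [ 0.5764 -0.1823  0.1751] (array([ 575.7, -186.9]), array([52.9, 15.2]), 66.2) [0.151 0.177 0.197]
timber 1459 (array([450.3, 177.6]), array([285.4, 137.5]), 78.2) 0.09073949887788113
brass 472 [0.4622 0.1734 0.0989] (array([465.6, 172.4]), array([82.3, 98.5]), 74.8)
```

View pics/ct.png

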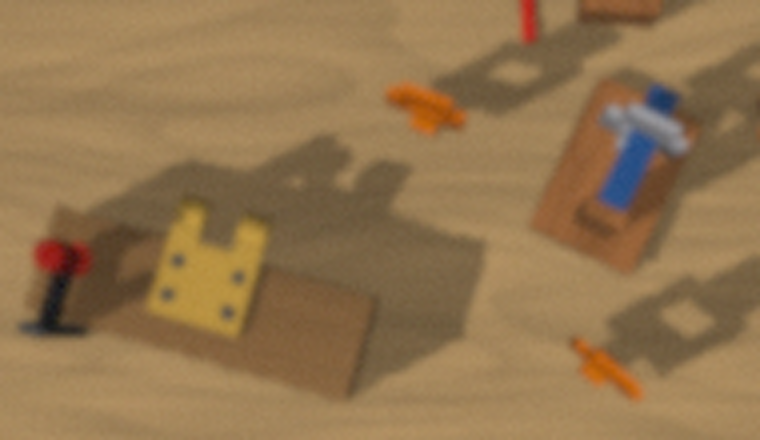

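View pics/cs.png

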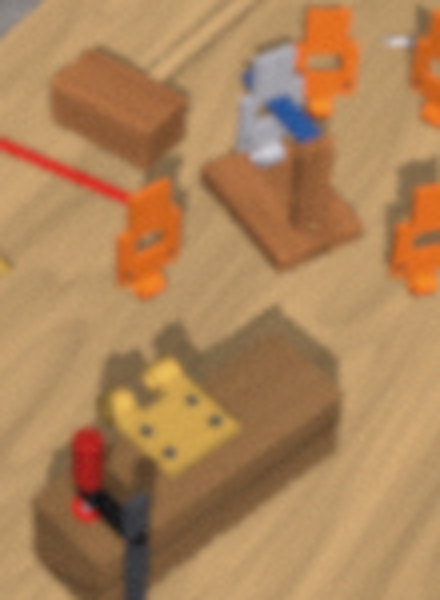

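The crops agree with the depth: the hook's +x runs to the upper right (about -26°) and the jamb's +x at about -12°. The grey leaf is at crop px (645,130) and the knuckle tops at (193,210) and (255,225). Next I'll refine these points in the object frames.

```bash
cat >> h.py <<'E'
def ax(a): a=np.radians(a); return np.array([[np.cos(a),np.sin(a)],[-np.sin(a),np.cos(a)]])  # rows: x,y axes
def togo(xyz,ang):
    """tool-axis shift (cm) and twist (deg) so the TCP is at xyz, tool x at yaw ang"""
    s=monitor.observe(); r=R.from_quat(s["orientation"]).as_matrix(); p=s["tool_pos"]
    yaw=np.degrees(np.arctan2(r[1,0],r[0,0])); tw=-((ang-yaw+180)%360-180)
    print("TCP",p.round(4),"yaw",round(yaw,2),"shift cm",(r.T@(np.array(xyz)-p)*100).round(2),"twist",round(tw,2))
E
python3 - <<'E'
from h import *
for n in("top","side"):
    f=np.load(f"pics/{n}0.npz"); im,d=f["im"],f["d"]; P=cloud(n,d); z=P[...,2]
    hsv=cv2.cvtColor(im,cv2.COLOR_RGB2HSV).astype(int)
    # jamb frame at approx (0.483,0.170), yaw -12.1
    A=ax(-12.1); c=np.array([.483,.170]); q=(P[...,:2]-c)@A.T
    m=(d>0)&(abs(z-.09)<.008)&(q[...,0]<-.03)&(q[...,0]>-.14)&(abs(q[...,1])<.2)
    ys=q[m][:,1]; print(n,"timber y ends",np.percentile(ys,[.5,99.5]).round(4))
    m2=m&(abs(q[...,1])>.06)&(abs(q[...,1])<.13); 
    mm=(d>0)&(abs(z-.09)<.008)&(q[...,1]<-.06)&(q[...,1]>-.13)&(abs(q[...,0])<.15); print(" timber x ends",np.percentile(q[mm][:,0],[1,99]).round(4))
    k=(d>0)&(z>.0995)&(z<.118)&(abs(q[...,0])<.022)&(abs(q[...,1])<.06)
    for s in(-1,1):
        w=k&(q[...,1]*s>0); print(" knuckle",s,w.sum(),q[w].mean(0).round(4),"y",np.percentile(q[w][:,1],[3,97]).round(4),"x",np.percentile(q[w][:,0],[3,97]).round(4),"z95",np.percentile(z[w],90).round(4))
    # leaf, hook frame at (0.5736,-0.1827) yaw -25.9
    A=ax(-25.9); c=np.array([.5736,-.1827]); q=(P[...,:2]-c)@A.T
    t=(d>0)&(z>.152)&(z<.21)&(abs(q)<.045).all(-1)&(hsv[...,1]<90)
    qq=q[t]; l=cv2.fitLine(qq.astype(np.float32),cv2.DIST_HUBER,0,.01,.01).ravel()
    print(" tab",t.sum(),np.median(qq,0).round(4),"y",np.percentile(qq[:,1],[3,97]).round(4),"x",np.percentile(qq[:,0],[3,97]).round(4),"dir",np.degrees(np.arctan2(l[1],l[0])).round(1))
togo((.576,-.183,.30),64.1)
E
```

```text
top timber y ends [-0.1373  0.1395]
 timber x ends [-0.0982 -0.0096]
 knuckle -1 51 [ 0.0055 -0.0276] y [-0.0408 -0.003 ] x [-0.0174  0.0209] z95 0.109
 knuckle 1 45 [0.0042 0.022 ] y [0.0042 0.036 ] x [-0.0197  0.0211] z95 0.1079
 tab 71 [0.0028 0.0031] y [-0.0178  0.0239] x [0.0013 0.0091] dir -88.1
side timber y ends [-0.1386  0.1406]
 timber x ends [-0.1003 -0.0093]
 knuckle -1 56 [ 0.0027 -0.0264] y [-0.0405 -0.0088] x [-0.0206  0.0204] z95 0.1076
 knuckle 1 48 [0.0025 0.0228] y [0.0039 0.038 ] x [-0.0201  0.021 ] z95 0.1089
 tab 99 [0.0025 0.0025] y [-0.0228  0.023 ] x [-0.0034  0.0089] dir 89.1
TCP [ 0.2596 -0.568   0.212 ] yaw 24.56 shift cm [ 44.78 -21.88  -8.77] twist -39.54
```

```bash
python3 -m handwheel '[{"linear":[0,0,-4.4],"twist":0,"claw":0},{"linear":[0,0,-4.4],"twist":0,"claw":0},{"linear":[4,-2,0],"twist":0,"claw":0},{"linear":[4.5,-2.2,0],"twist":0,"claw":0},{"linear":[4.5,-2.2,0],"twist":0,"claw":0},{"linear":[4.5,-2.2,0],"twist":0,"claw":0},{"linear":[4.5,-2.2,0],"twist":0,"claw":0},{"linear":[4.5,-2.2,0],"twist":0,"claw":0},{"linear":[4.5,-2.2,0],"twist":0,"claw":0},{"linear":[4.5,-2.2,0],"twist":0,"claw":0}]'
python3 -m handwheel '[{"linear":[4.5,-2.2,0],"twist":0,"claw":0},{"linear":[4.5,-2.2,0],"twist":0,"claw":0},{"linear":[0,0,0],"twist":-10,"claw":0},{"linear":[0,0,0],"twist":-10,"claw":0},{"linear":[0,0,0],"twist":-10,"claw":0},{"linear":[0,0,0],"twist":-9.5,"claw":0},{"linear":[0,0,0],"twist":0,"claw":0}]'
python3 -c "
from h import *
togo((.5783,-.1822,.170),64.1)"
```

```text
t: 1.35
tool_pos: [0.511, -0.2612, 0.3004]
orientation: [0.977, 0.213, -0.0, -0.0]
ft_force: [0.5, -1.0, 0.1]
width: 0.994
gripper_force: 0.0
t: 2.22
tool_pos: [0.5737, -0.1853, 0.3003]
orientation: [0.848, 0.53, -0.0, -0.0]
ft_force: [0.5, -0.5, -0.5]
width: 0.998
gripper_force: 0.0
TCP [ 0.5737 -0.1853  0.3003] yaw 64.0 shift cm [ 0.48  0.29 13.03] twist -0.1
```

```bash
python3 -m handwheel '[{"linear":[0.5,0.3,4],"twist":0,"claw":0},{"linear":[0,0,4],"twist":0,"claw":0},{"linear":[0,0,3],"twist":0,"claw":0},{"linear":[0,0,1.8],"twist":0,"claw":0},{"linear":[0,0,0],"twist":0,"claw":0},{"linear":[0,0,0],"twist":0,"claw":0.4},{"linear":[0,0,0],"twist":0,"claw":0.6},{"linear":[0,0,0],"twist":0,"claw":0.7},{"linear":[0,0,0],"twist":0,"claw":0.8},{"linear":[0,0,0],"twist":0,"claw":0.8}]' 40
python3 - <<'E'
from h import *
ims=[]
for n in("top","side"):
    im,d=optics.grab_frame(n); c=im[150:250,265:365] if n=="top" else im[100:200,250:350]
    ims.append(cv2.resize(c[:,:,::-1],(400,400),interpolation=cv2.INTER_CUBIC))
cv2.imwrite("pics/g1.png",np.hstack(ims)); print(monitor.observe()["width"])
E
```

```text
t: 3.48
tool_pos: [0.5789, -0.182, 0.1728]
orientation: [0.848, 0.53, 0.0, 0.0]
ft_force: [-1.0, 0.7, 0.3]
width: 0.197
gripper_force: 0.0
0.19698550275514456
```

View pics/g1.png

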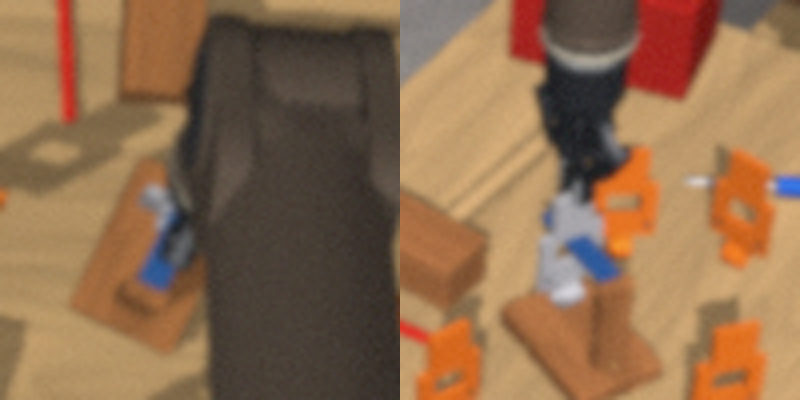

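The fingers straddle the tab (side crop, about (575,190)) and nothing is in the way, so I'll close and lift.

```bash
python3 -m handwheel '[{"linear":[0,0,0],"twist":0,"claw":1},{"linear":[0,0,0],"twist":0,"claw":1},{"linear":[0,0,0],"twist":0,"claw":1},{"linear":[0,0,0],"twist":0,"claw":1}]' 80
python3 -m handwheel '[{"linear":[0,0,-0.4],"twist":0,"claw":1},{"linear":[0,0,-0.4],"twist":0,"claw":1},{"linear":[0,0,-0.4],"twist":0,"claw":1},{"linear":[0,0,-0.4],"twist":0,"claw":1},{"linear":[0,0,0],"twist":0,"claw":1},{"linear":[0,0,0],"twist":0,"claw":1}]'
python3 - <<'E'
from h import *
ims=[]
im,d=optics.grab_frame("side"); np.savez("pics/side1.npz",im=im,d=d); c=im[100:200,250:350]
cv2.imwrite("pics/g2.png",cv2.resize(c[:,:,::-1],(500,500),interpolation=cv2.INTER_CUBIC)); s=monitor.observe(); print(s["ft_force"],s["joints"].round(2))
E
```

```text
t: 4.08
tool_pos: [0.5788, -0.182, 0.1725]
orientation: [0.848, 0.53, -0.0, -0.0]
ft_force: [-0.4, 0.1, -0.6]
width: 0.001
gripper_force: 0.3
t: 4.82
tool_pos: [0.5788, -0.182, 0.1886]
orientation: [0.848, 0.53, -0.0, -0.0]
ft_force: [0.0, 0.7, 0.2]
width: -0.003
gripper_force: 0.0
[ 0.61599393  0.86245453 -0.50676702] [ 0.43  0.45 -0.3   1.63  0.15  1.09 -0.37]
```

View pics/g2.png

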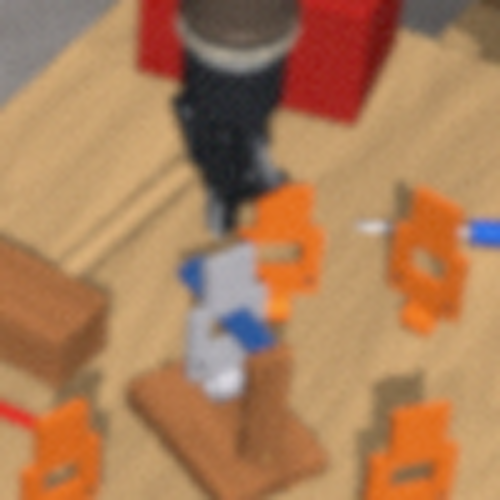

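The fingers shut on nothing: the opening reads 0, and the leaf still hangs with its tab top at crop px (230,245), just below the fingertips at (225,230). I'll measure both.

Run:
```python
from h import *
f=np.load("pics/side1.npz"); im,d=f["im"],f["d"]; P=cloud("side",d)
A=ax(-25.9); c=np.array([.5736,-.1827]); q=(P[...,:2]-c)@A.T
s=monitor.observe(); print("tcp hook frame",A@(s["tool_pos"][:2]-c),s["tool_pos"][2])
hsv=cv2.cvtColor(im,cv2.COLOR_RGB2HSV)
for v in range(134,170,2):
    print(v,*["%3d,%3d,%3d,V%d"%(*(q[v,u]*1000),P[v,u,2]*1000,hsv[v,u,2]) for u in range(287,305,3)])
```

```text
tcp hook frame [0.00427989 0.00288059] 0.1885569638032523
134 238,-131, 39,V197  18, 11,257,V84  -9, 17,280,V39 -11,  5,276,V44 -10, -9,269,V58 -46,  5,301,V90
136 232,-127, 33,V177  15, 12,249,V113  -2, 11,262,V39  -7,  1,262,V35 -12, -8,261,V47 -55, 11,301,V65
138 259,-147, -6,V177 245,-153,  1,V159  -4, 12,254,V55 -19,  9,264,V38 -42, 13,282,V33 -57, 11,293,V82
140 236,-131,  6,V196 239,-150, -3,V170   0,  7,239,V80 -23, 12,259,V35 -39, 10,270,V99  82,-97,134,V193
142 230,-128,  0,V194 219,-136,  4,V163   1,  6,229,V108 -11,  2,236,V56 201,-172,  2,V167  83,-99,122,V219
144 215,-118,  4,V191 214,-134, -1,V168  -4,  9,224,V115  -9,  0,224,V65 186,-162,  6,V170  84,-100,110,V220
146 208,-114, -1,V187 199,-123,  2,V179  -4,  9,215,V134  -3, -5,207,V114  94,-93, 94,V204  88,-104, 94,V225
148 191,-102,  5,V187 185,-114,  5,V171 182,-128,  1,V142 180,-143, -3,V138  90,-91, 88,V176  81,-100, 90,V219
150 185,-99,  0,V145 181,-112, -2,V126 168,-119,  4,V151  -7, -3,191,V171 -18, -9,197,V181 151,-155,  0,V192
152  40,  2,146,V120  37, -9,143,V143 -15, 15,195,V176 -15,  1,189,V179 -18,-10,18
[... 173 characters left out ...]
, 12,172,V176 -10, -4,162,V178 -16,-14,162,V175  -9,-33,148,V191
158 144,-73, -3,V164  -8, 22,163,V138  -9,  8,157,V178 -17,  0,159,V177 -19,-12,155,V179 -18,-27,148,V188
160 136,-67, -5,V180 -12, 24,156,V140 -17, 13,155,V179 -18,  0,150,V177 -16,-15,141,V178 -11,-34,128,V192
162 119,-56,  1,V179 -12, 23,145,V173 -15, 11,142,V169 -18,  0,138,V162 -23,-11,138,V156 -16,-31,123,V185
164 -10, 35,139,V168 -18, 27,141,V175  91,-68,  6,V132 -22,  1,133,V152 -31, -5,137,V154 -20,-29,116,V132
166 -16, 39,135,V166 -20, 27,132,V172  89,-67, -2,V139 -33,  9,135,V144 -40,  0,136,V153 -51, -5,142,V146
168 -13, 36,121,V162 -18, 25,120,V175 -11,  6,105,V173 -19, -2,106,V166 -50,  6,137,V149 -60,  0,143,V147
```

```bash
python3 -m handwheel '[{"linear":[0,0,-4],"twist":0,"claw":1},{"linear":[0,0,-4],"twist":0,"claw":1},{"linear":[0,0,0],"twist":0,"claw":1},{"linear":[0,0,0],"twist":0,"claw":1}]'
python3 - <<'E'
from h import *
s=monitor.observe(); T=s["tool_pos"]; print("TCP",T.round(4))
ims=[]
A=ax(-25.9); c=np.array([.5736,-.1827])
for n in("side","top"):
    im,d=optics.grab_frame(n); np.savez(f"pics/{n}2.npz",im=im,d=d); P=cloud(n,d); q=(P[...,:2]-T[:2])@A.T
    hsv=cv2.cvtColor(im,cv2.COLOR_RGB2HSV)
    z=P[...,2]; m=(d>0)&(abs(q)<.05).all(-1)&(z>.21)&(z<.33)
    for a in np.arange(.21,.33,.01):
        w=m&(z>=a)&(z<a+.01)
        if w.sum(): print(n,"%.2f"%a,w.sum(),"x",q[w][:,0].min().round(3),q[w][:,0].max().round(3),"y",q[w][:,1].min().round(3),q[w][:,1].max().round(3))
    q=(P[...,:2]-c)@A.T
    t=(d>0)&(z>.152)&(z<.21)&(abs(q)<.045).all(-1)&(hsv[...,1]<90); qq=q[t]
    if t.sum()>5: print(" tab hook frame",t.sum(),np.median(qq,0).round(4),"y",np.percentile(qq[:,1],[3,97]).round(4),"x",np.percentile(qq[:,0],[3,97]).round(4),"z",np.percentile(z[t],[2,98]).round(3))
im=np.load("pics/side2.npz")["im"]
cv2.imwrite("pics/g3.png",cv2.resize(im[80:180,250:350,::-1],(500,500),interpolation=cv2.INTER_CUBIC))
E
```

```text
t: 5.38
tool_pos: [0.5785, -0.182, 0.2681]
orientation: [0.848, 0.53, -0.0, -0.0]
ft_force: [0.3, 0.8, -0.5]
width: 0.003
gripper_force: 0.0
TCP [ 0.5785 -0.182   0.2681]
side 0.28 2 x -0.006 -0.006 y 0.001 0.006
side 0.29 13 x -0.018 0.012 y -0.01 0.009
side 0.30 14 x -0.019 0.015 y -0.01 0.011
side 0.31 17 x -0.02 -0.001 y -0.004 0.01
side 0.32 7 x -0.012 0.007 y 0.004 0.01
 tab hook frame 99 [-0.0152  0.0033] y [-0.0185  0.0239] x [-0.0209 -0.0072] z [0.153 0.195]
 tab hook frame 36 [-0.0146  0.0137] y [0.0038 0.0239] x [-0.0167 -0.0077] z [0.153 0.195]
```

View pics/g3.png

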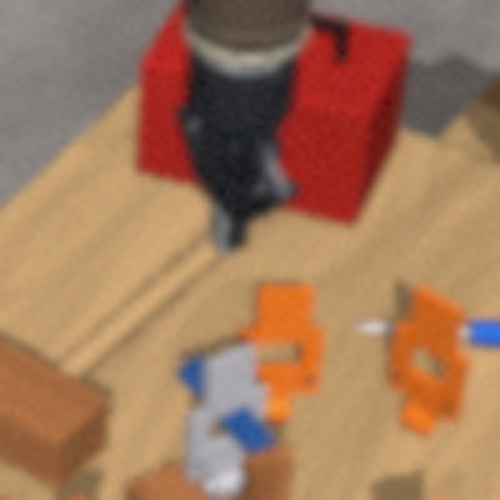

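The camera puts the shut fingertips at z≈0.283 while the reported TCP is 0.268. So the tips stand about 32 mm higher than the TCP data implies, and they only nudged the tab's top edge. The leaf has slid about 16 mm along the bar in -x but hangs intact. I'll go lower, re-centre, and check before closing.

```bash
python3 -m handwheel '[{"linear":[0,-1.6,0],"twist":0,"claw":0},{"linear":[0,0,0],"twist":0,"claw":0},{"linear":[0,0,0],"twist":0,"claw":0},{"linear":[0,0,0],"twist":0,"claw":0},{"linear":[0,0,4],"twist":0,"claw":0},{"linear":[0,0,4],"twist":0,"claw":0},{"linear":[0,0,2],"twist":0,"claw":0},{"linear":[0,0,1],"twist":0,"claw":0.2},{"linear":[0,0,0],"twist":0,"claw":0.4},{"linear":[0,0,0],"twist":0,"claw":0.5}]'
python3 - <<'E'
from h import *
s=monitor.observe(); print("TCP",s["tool_pos"].round(4),s["width"],s["ft_force"].round(1))
ims=[]
for n in("top","side"):
    im,d=optics.grab_frame(n); np.savez(f"pics/{n}3.npz",im=im,d=d)
    c=im[150:250,265:365] if n=="top" else im[110:190,255:335]
    ims.append(cv2.resize(c[:,:,::-1],(400,400),interpolation=cv2.INTER_CUBIC))
cv2.imwrite("pics/g4.png",np.hstack(ims))
E
```

```text
t: 6.72
tool_pos: [0.5652, -0.1751, 0.1597]
orientation: [0.848, 0.53, 0.001, 0.001]
ft_force: [-0.4, 0.4, -0.2]
width: 0.498
gripper_force: 0.0
TCP [ 0.5652 -0.1751  0.1597] 0.4977168126826665 [-0.4  0.4 -0.2]
```

View pics/g4.png

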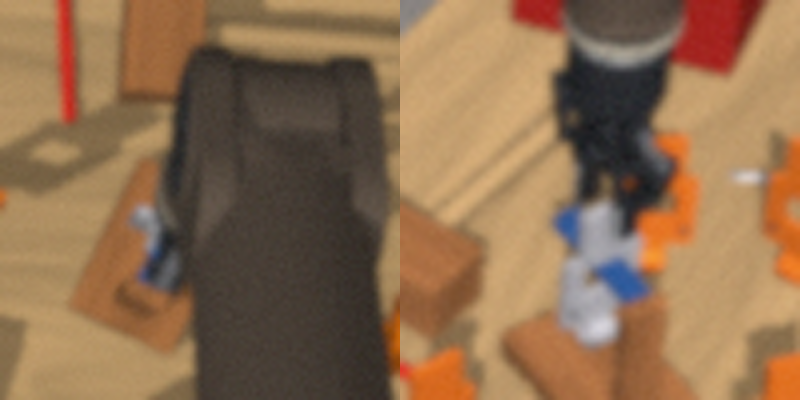

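The tab (side crop, about (600,215)) lies between the fingers at (585,190) and (630,215). I'll lower 2 cm and close.

```bash
python3 -m handwheel '[{"linear":[0,0,1],"twist":0,"claw":0.5},{"linear":[0,0,0.9],"twist":0,"claw":0.6},{"linear":[0,0,0],"twist":0,"claw":0.8},{"linear":[0,0,0],"twist":0,"claw":1},{"linear":[0,0,0],"twist":0,"claw":1},{"linear":[0,0,0],"twist":0,"claw":1},{"linear":[0,0,0],"twist":0,"claw":1}]' 80
```

```text
t: 7.7
tool_pos: [0.5642, -0.175, 0.1395]
orientation: [0.848, 0.53, -0.0, -0.0]
ft_force: [-0.6, -0.0, -4.3]
width: 0.082
gripper_force: 77.9
```

```bash
python3 -m handwheel '[{"linear":[0,0,-0.4],"twist":0,"claw":1},{"linear":[0,0,-0.4],"twist":0,"claw":1},{"linear":[0,0,-0.4],"twist":0,"claw":1},{"linear":[0,0,-0.4],"twist":0,"claw":1},{"linear":[0,0,0],"twist":0,"claw":1},{"linear":[0,0,0],"twist":0,"claw":1}]'
python3 - <<'E'
from h import *
f,d=optics.grab_frame("side"); P=cloud("side",d); A=ax(-25.9); c=np.array([.5736,-.1827]); q=(P[...,:2]-c)@A.T
hsv=cv2.cvtColor(f,cv2.COLOR_RGB2HSV); z=P[...,2]
t=(d>0)&(z>.03)&(z<.19)&(abs(q[...,0]+.012)<.02)&(abs(q[...,1])<.05)&(hsv[...,1]<60); print(t.sum(),np.percentile(z[t],[1,99]).round(3),np.median(q[t],0).round(4))
E
```

```text
t: 8.45
tool_pos: [0.5644, -0.175, 0.1556]
orientation: [0.848, 0.53, -0.0, -0.0]
ft_force: [0.1, 0.3, -4.4]
width: 0.081
gripper_force: 78.0
216 [0.071 0.188] [-0.018   0.0103]
```

Lifted about 16 mm, which is clear of the bar and within the window's play. Next I'll take it out along +x, then up.

```bash
python3 -m handwheel '[{"linear":[0,1,0],"twist":0,"claw":1},{"linear":[0,1.5,0],"twist":0,"claw":1},{"linear":[0,1.5,0],"twist":0,"claw":1},{"linear":[0,1.5,0],"twist":0,"claw":1},{"linear":[0,1.5,0],"twist":0,"claw":1},{"linear":[0,1,0],"twist":0,"claw":1},{"linear":[0,0,0],"twist":0,"claw":1},{"linear":[0,0,0],"twist":0,"claw":1}]'
python3 - <<'E'
from h import *
f,d=optics.grab_frame("side")
cv2.imwrite("pics/g5.png",cv2.resize(f[100:200,240:340,::-1],(500,500),interpolation=cv2.INTER_CUBIC))
E
```

```text
t: 9.5
tool_pos: [0.636, -0.2097, 0.1555]
orientation: [0.848, 0.53, -0.0, -0.0]
ft_force: [0.2, -0.1, -3.4]
width: 0.085
gripper_force: 78.2
```

View pics/g5.png

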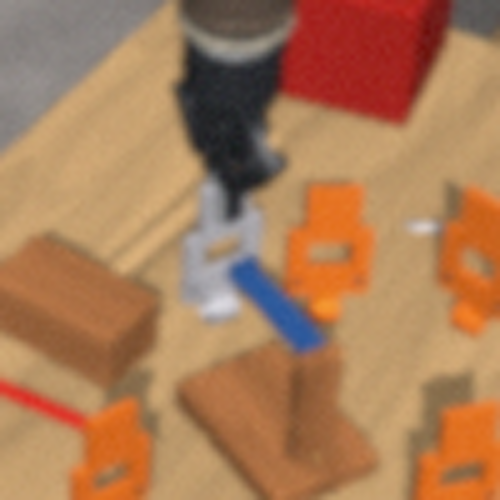

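The leaf (crop px (220,250)) is past the end of the bar and held. Raising and carrying it to above the jamb.

```bash
python3 -m handwheel '[{"linear":[0,0.5,-2],"twist":0,"claw":1},{"linear":[0,0.5,-3],"twist":0,"claw":1},{"linear":[0,0,-3],"twist":0,"claw":1},{"linear":[0,0,-3],"twist":0,"claw":1},{"linear":[0,0,-3],"twist":0,"claw":1},{"linear":[0,0,-1.5],"twist":0,"claw":1}]'
python3 -m handwheel '[{"linear":[1.4,-1.5,0],"twist":0,"claw":1},{"linear":[2.8,-3,0],"twist":0,"claw":1},{"linear":[2.8,-3,0],"twist":0,"claw":1},{"linear":[2.8,-3,0],"twist":0,"claw":1},{"linear":[2.8,-3,0],"twist":0,"claw":1},{"linear":[2.8,-3,0],"twist":0,"claw":1},{"linear":[2.8,-3,0],"twist":0,"claw":1},{"linear":[2.8,-3,0],"twist":0,"claw":1},{"linear":[2.8,-3,0],"twist":0,"claw":1},{"linear":[2.8,-3,0],"twist":0,"claw":1}]'
python3 -m handwheel '[{"linear":[1.4,-1.5,0],"twist":0,"claw":1},{"linear":[0,0,0],"twist":-7,"claw":1},{"linear":[0,0,0],"twist":-6.9,"claw":1},{"linear":[0,0,0],"twist":0,"claw":1},{"linear":[0,0,0],"twist":0,"claw":1}]'
cat >> h.py <<'E'
def look(tag):
    o={}
    for n in("top","side"):
        im,d=optics.grab_frame(n); np.savez(f"pics/{n}{tag}.npz",im=im,d=d); o[n]=(im,d)
    return o
E
python3 - <<'E'
from h import *
o=look("5"); s=monitor.observe(); T=s["tool_pos"]; togo((.4972,.167,.2),77.9); print(s["width"],s["ft_force"].round(1))
for n in o:
    im,d=o[n]; P=cloud(n,d); z=P[...,2]; A=ax(-12.1); q=(P[...,:2]-T[:2])@A.T
    sat=cv2.cvtColor(im,cv2.COLOR_RGB2HSV)[...,1]
    m=(d>0)&(abs(q[...,0])<.03)&(abs(q[...,1])<.05)&(z>.19)&(z<.375)
    for a in np.arange(.19,.375,.01):
        w=m&(z>=a)&(z<a+.01)
        if w.sum()>1: print(n,"%.2f"%a,w.sum(),"x",np.percentile(q[w][:,0],[5,50,95]).round(3),"y",np.percentile(q[w][:,1],[3,97]).round(3),"S",np.median(sat[w]))
E
```

```text
t: 10.3
tool_pos: [0.6456, -0.2142, 0.3127]
orientation: [0.848, 0.53, 0.001, 0.001]
ft_force: [0.3, 0.0, -5.0]
width: 0.084
gripper_force: 78.3
t: 11.55
tool_pos: [0.5032, 0.1511, 0.3096]
orientation: [0.847, 0.531, -0.001, -0.0]
ft_force: [0.1, -0.4, -4.4]
width: 0.08
gripper_force: 78.4
t: 12.18
tool_pos: [0.4973, 0.1687, 0.3102]
orientation: [0.778, 0.628, -0.0, -0.0]
ft_force: [-0.0, -0.3, -4.3]
width: 0.082
gripper_force: 78.5
TCP [0.4977 0.1687 0.3104] yaw 77.87 shift cm [-1.700e-01 -1.000e-02  1.104e+01] twist -0.03
0.08221955179170402 [-0.6  0.5 -4.3]
top 0.22 2 x [0.007 0.008 0.009] y [-0.012 -0.012] S 35.5
top 0.23 2 x [0.011 0.011 0.011] y [-0.009 -0.007] S 55.0
top 0.24 3 x [0.006 0.008 0.008] y [-0.012 -0.009] S 21.0
top 0.25 2 x [-0.006 -0.006 -0.006] y [-0.035 -0.033] S 84.0
top 0.28 3 x [-0.006 -0.005 -0.002] y [-0.036 -0.027] S 18.0
top 0.29 2 x [-0.006 -0.003  0.   ] y [-0.036 -0.032] S 23.5
top 0.31 10 x [-0.005 -0.001  0.001] y [-0.035 -0.025] S 5.5
side 0.22 15 x [-0.012  0.     0.007] y [0.002 0.011] S 13.0
side 0.23 15 x [-0.016 -0.015 -0.006] y [-0.012  0.009
[... 180 characters left out ...]
3  0.032] S 9.0
side 0.27 43 x [-0.007 -0.005  0.002] y [-0.034  0.033] S 10.0
side 0.28 33 x [-0.008 -0.006  0.002] y [-0.034  0.033] S 9.0
side 0.29 21 x [-0.009 -0.006 -0.001] y [-0.033  0.033] S 9.0
side 0.30 31 x [-0.009 -0.005  0.   ] y [-0.034  0.035] S 13.0
side 0.31 43 x [-0.008 -0.005 -0.   ] y [-0.034  0.034] S 10.0
side 0.32 17 x [-0.008 -0.006  0.002] y [-0.026  0.03 ] S 9.0
side 0.33 21 x [-0.018 -0.007  0.001] y [-0.005  0.021] S 9.0
side 0.34 25 x [-0.02  -0.01   0.002] y [-0.004  0.021] S 11.0
side 0.35 27 x [-0.02  -0.009  0.007] y [-0.003  0.02 ] S 10.0
side 0.36 28 x [-0.018 -0.004  0.008] y [0.002 0.02 ] S 10.0
side 0.37 12 x [-0.021  0.002  0.013] y [0.003 0.012] S 33.0
```

Run:
```python
from h import *
A=ax(-12.1); J=np.array([.4972,.167])
for n in("top","side"):
    f=np.load(f"pics/{n}0.npz"); im,d=f["im"],f["d"]; P=cloud(n,d); z=P[...,2]; q=(P[...,:2]-J)@A.T
    k=(d>0)&(z>.1015)&(z<.118)&(abs(q[...,0])<.025)&(abs(q[...,1])<.06)
    for s in(-1,1):
        w=k&(q[...,1]*s>0.003); Q=np.c_[q[w],z[w]]
        print(n,s,w.sum(),"med",np.median(Q,0).round(4),"y",np.percentile(Q[:,1],[4,96]).round(4),"x",np.percentile(Q[:,0],[4,96]).round(4))
    K,t,r=cam(n); v,u=np.indices(d.shape)
    ray=np.stack([(u-K[0,2])/K[0,0],(v-K[1,2])/K[1,1],np.ones(d.shape)],-1)@r.T
    tz=P[(d>0)&(abs(z-.09)<.006)&(q[...,0]<-.06)&(q[...,0]>-.1)&(q[...,1]<-.05)&(q[...,1]>-.13)][:,2].mean()
    # timber corners on its top plane: mean rays; timber yaw from far/near edge fits
    X=t+ray*((tz-t[2])/ray[...,2])[...,None]; g=(X[...,:2]-J)@A.T
    m=(d>0)&(abs(z-tz)<.006)&(abs(g[...,1])<.17)&(g[...,0]<.0)&(g[...,0]>-.16)
    G=g[m]; out=[]
    for lo,hi in((-.12,-.10),(-.10,-.08),(-.08,-.06)):
        b=G[(G[:,1]>lo)&(G[:,1]<hi)]; out.append(np.percentile(b[:,0],[1,99]).round(4))
    print(" tz",tz.round(4),"x edges",out)
    e=[]
    for lo in(-.10,-.08,-.06,-.045):
        b=G[(G[:,0]>lo)&(G[:,0]<lo+.015)]; e.append(np.percentile(b[:,1],[1,99]).round(4))
    print(" y ends",e)
# leaf in side view 5
s=monitor.observe(); T=s["tool_pos"]
f=np.load("pics/side5.npz"); im,d=f["im"],f["d"]; P=cloud("side",d); z=P[...,2]; q=(P[...,:2]-J)@A.T
S=cv2.cvtColor(im,cv2.COLOR_RGB2HSV)[...,1]
m=(d>0)&(z>.252)&(z<.315)&(abs(q[...,1])<.045)&(abs(q[...,0])<.02); Q=np.c_[q[m],z[m]]
M=np.c_[np.ones(m.sum()),Q[:,1],Q[:,2]-.285]; co=np.linalg.lstsq(M,Q[:,0],rcond=None)[0]
r_=Q[:,0]-M@co; kk=abs(r_)<.006; co=np.linalg.lstsq(M[kk],Q[kk,0],rcond=None)[0]; print("face x=c0+c1*y+c2*(z-.285):",co.round(4),"tcp rel J",(A@(T[:2]-J)).round(4),T[2])
K,t,r=cam("side"); v,u=np.indices(d.shape); ray=np.stack([(u-K[0,2])/K[0,0],(v-K[1,2])/K[1,1],np.ones(d.shape)],-1)@r.T
nx=A[0]; lam=((nx@J+co[0]-nx@t[:2])/(ray[...,:2]@nx)); X=t+ray*lam[...,None]; yy=(X[...,:2]-J)@A[1]; zz=X[...,2]
leaf=(d>0)&(abs(q[...,0]-co[0])<.012)
for nm,lo,hi in(("sideL",-.033,-.022),("sideR",.022,.033),("mid",-.013,.013)):
    for a in np.arange(.205,.33,.0025):
        w=(yy>lo)&(yy<hi)&(zz>=a)&(zz<a+.0025)
        print(nm,"%.4f"%a,round(float(leaf[w].mean()),2)) if w.sum() and (nm!="mid" or 1) and 0<leaf[w].mean()<1 else None
```

```text
top -1 51 med [ 0.0033 -0.03    0.1049] y [-0.0406 -0.019 ] x [-0.0164  0.0152]
top 1 45 med [0.0079 0.0231 0.1057] y [0.0116 0.0345] x [-0.0023  0.0194]
 tz 0.0889 x edges [array([-0.1128, -0.0256]), array([-0.112, -0.024]), array([-0.11  , -0.0227])]
 y ends [array([-0.1354,  0.1395]), array([-0.1359,  0.1387]), array([-0.1376,  0.1049]), array([-0.1383,  0.134 ])]
side -1 39 med [ 0.0004 -0.0302  0.1051] y [-0.0431 -0.0184] x [-0.0082  0.0138]
side 1 39 med [0.006  0.0245 0.1057] y [0.0139 0.0359] x [-0.0103  0.0171]
 tz 0.09 x edges [array([-0.1154, -0.0253]), array([-0.1141, -0.0249]), array([-0.1126, -0.0237])]
 y ends [array([-0.1349,  0.1423]), array([-0.1379,  0.1407]), array([-0.1379,  0.1395]), array([-0.1382,  0.1365])]
face x=c0+c1*y+c2*(z-.285): [-0.0051  0.0238  0.008 ] tcp rel J [0.0002 0.0017] 0.3104401507854124
sideL 0.2150 0.5
sideL 0.2725 0.5
sideR 0.3300 0.5
mid 0.2100 0.5
mid 0.2125 0.33
mid 0.2175 0.75
mid 0.2775 0.75
mid 0.2925 0.5
mid 0.2975 0.33
mid 0.3050 0.25
mid 0.3175 0.67
mid 0.3200 0.67
mid 0.3225 0.75
mid 0.3250 0.67
mid 0.3275 0.67
mid 0.3300 0.75
```

Run:
```python
from h import *
from scipy.optimize import minimize
J=np.array([.4972,.167])
for n in("top","side"):
    f=np.load(f"pics/{n}0.npz"); im,d=f["im"],f["d"]; P=cloud(n,d); z=P[...,2]
    hsv=cv2.cvtColor(im,cv2.COLOR_RGB2HSV).astype(int)
    K,t,r=cam(n); v,u=np.indices(d.shape); ray=np.stack([(u-K[0,2])/K[0,0],(v-K[1,2])/K[1,1],np.ones(d.shape)],-1)@r.T
    tz=.0895; X=t+ray*((tz-t[2])/ray[...,2])[...,None]; Y=X[...,:2]-J
    near=(d>0)&(np.hypot(*np.moveaxis(Y,-1,0))<.25)
    # label: 1 timber top, 0 other; ignore brass and clamp areas
    lab=(abs(z-tz)<.02)
    def cost(p,show=False):
        a,x0,y0=p; q=(Y-np.array([x0,y0])/1000)@ax(a).T; x,y=q[...,0],q[...,1]
        sd=np.minimum(45-abs(x*1000+69),140-abs(y*1000))   # inside distance
        pr=1/(1+np.exp(-np.clip(sd/2.,-30,30)))
        use=near&(abs(sd)<25)&((abs(y)>.055)|(x<-.1))&~((y>.08)&(y<.138)&(x<-.03))
        return ((pr-lab)**2)[use].sum()
    best=min((minimize(cost,[a,0,0],method="Nelder-Mead",options=dict(initial_simplex=[[a,0,0],[a+3,0,0],[a,5,0],[a,0,5]])) for a in(-17,-14,-11)),key=lambda r:r.fun)
    a,x0,y0=best.x; j=J+np.array([x0,y0])/1000; print(n,"timber fit yaw %.2f"%a,"jamb xy",j.round(4),best.fun.round(1))
    q=(P[...,:2]-j)@ax(a).T
    k=(d>0)&(z>.1015)&(z<.118)&(abs(q[...,0])<.025)&(abs(q[...,1])<.06)
    for s in(-1,1):
        w=k&(q[...,1]*s>0.003); Q=np.c_[q[w],z[w]]; print("  knuckle",s,np.median(Q,0).round(4),"y",np.percentile(Q[:,1],[4,96]).round(4),"x",np.percentile(Q[:,0],[4,96]).round(4))
    # brass outline from above, plane z=.098
    X=t+ray*((.099-t[2])/ray[...,2])[...,None]; g=(X[...,:2]-j)@ax(a).T
    br=(hsv[...,0]>18)&(hsv[...,0]<32)&(hsv[...,1]>120)&(hsv[...,2]>140)&(abs(z-.1)<.02)&(abs(g[...,1])<.07)&(g[...,0]<.03)&(g[...,0]>-.12)
    for lo in(-.08,-.06,-.04,-.02,-.005): 
        b=br&(g[...,0]>lo)&(g[...,0]<lo+.015); print("   x%.3f"%lo,b.sum(),np.percentile(g[b][:,1],[1,99]).round(4))
```

```text
top timber fit yaw -15.59 jamb xy [0.5029 0.1626] 40.6
  knuckle -1 [-0.0012 -0.0276  0.105 ] y [-0.0375 -0.0168] x [-0.0166  0.0104]
  knuckle 1 [1.000e-04 2.650e-02 1.057e-01] y [0.0148 0.0374] x [-0.0107  0.0111]
   x-0.080 94 [-0.0387  0.0378]
   x-0.060 111 [-0.0392  0.0382]
   x-0.040 99 [-0.0379  0.0379]
   x-0.020 66 [-0.0388  0.0379]
   x-0.005 46 [-0.0393  0.0325]
side timber fit yaw -15.17 jamb xy [0.4963 0.1665] 117.8
  knuckle -1 [ 0.0031 -0.0289  0.1051] y [-0.042  -0.0178] x [-0.0059  0.0162]
  knuckle 1 [0.0049 0.0256 0.1057] y [0.0147 0.0368] x [-0.0109  0.0165]
   x-0.080 83 [-0.0383  0.038 ]
   x-0.060 78 [-0.0386  0.0373]
   x-0.040 70 [-0.0401  0.0383]
   x-0.020 67 [-0.0415  0.0377]
   x-0.005 59 [-0.0453  0.0345]
```

Jamb fit from the top view: yaw -15.6°, bore at (0.503,0.163), knuckles symmetric about it. The side view agrees within about 2 mm. Moving above it and lowering to just above the knuckles.

```bash
python3 -c "
from h import *
togo((.502,.163,.2145),74.5)"
```

```text
TCP [0.4977 0.1687 0.3104] yaw 77.87 shift cm [-0.46  0.54  9.59] twist 3.37
```

```bash
python3 -m handwheel '[{"linear":[-0.5,0.5,0],"twist":0,"claw":1},{"linear":[0,0,1],"twist":3.4,"claw":1},{"linear":[0,0,2],"twist":0,"claw":1},{"linear":[0,0,2],"twist":0,"claw":1},{"linear":[0,0,2],"twist":0,"claw":1},{"linear":[0,0,1.6],"twist":0,"claw":1},{"linear":[0,0,1],"twist":0,"claw":1},{"linear":[0,0,0],"twist":0,"claw":1},{"linear":[0,0,0],"twist":0,"claw":1}]'
cat > m.py <<'E'
from h import *
import sys
J=np.array([.502,.163]); a=-15.5; A=ax(a); tag=sys.argv[1]
o=look(tag); T=monitor.observe()["tool_pos"]; togo((.502,.163,.172),74.5)
bz=T[2]-.0775; print("tcp in J",(A@(T[:2]-J)).round(4),"bore z est",bz.round(4))
for n in o:
    im,d=o[n]; P=cloud(n,d); z=P[...,2]; q=(P[...,:2]-J)@A.T; hsv=cv2.cvtColor(im,cv2.COLOR_RGB2HSV).astype(int); S=hsv[...,1]
    pl=(d>0)&(S<70)&(abs(q[...,0])<.025)&(abs(q[...,1])<.045)&(z>bz+.022)&(z<bz+.083)
    if pl.sum()>8:
        Q=np.c_[q[pl],z[pl]]; print(n,"plate",pl.sum(),"x med",np.median(Q[:,0]).round(4),"y",np.percentile(Q[:,1],[2,98]).round(4),"slope",np.polyfit(Q[:,1],Q[:,0],1)[0].round(3))
    L=(d>0)&(S<70)&(abs(q[...,0])<.025)&(abs(q[...,1])<.045)&(z>bz-.03)&(z<bz+.1)
    # shoulder edges from the sides
    w=L&(abs(q[...,1])>.02)&(abs(q[...,1])<.032); 
    if w.sum(): print("  shoulder z",np.percentile(z[w],[2,98]).round(4),"-> bore",(np.percentile(z[w],2)-.018).round(4),(np.percentile(z[w],98)-.085).round(4))
    w=L&(z<bz+.014)&(z>bz-.02)&(S<60)
    if w.sum()>3: print("  knuckle",w.sum(),"x",np.percentile(q[w][:,0],[4,50,96]).round(4),"y",np.percentile(q[w][:,1],[4,96]).round(4),"zmin",np.percentile(z[w],3).round(4))
    B=(d>0)&(S>110)&(hsv[...,0]>16)&(hsv[...,0]<34)&(z>.1015)&(z<.115)&(abs(q[...,0])<.03)&(abs(q[...,1])<.05)
    for s in(-1,1):
        w=B&(q[...,1]*s>.003)
        if w.sum()>3: print("  brass",s,w.sum(),np.median(q[w],0).round(4),"y",np.percentile(q[w][:,1],[4,96]).round(4),"x",np.percentile(q[w][:,0],[4,96]).round(4),"z",np.percentile(z[w],90).round(4))
E
python3 m.py 6
```

```text
t: 13.4
tool_pos: [0.5023, 0.1629, 0.2153]
orientation: [0.796, 0.606, 0.0, 0.0]
ft_force: [0.3, -0.2, -4.3]
width: 0.078
gripper_force: 78.4
TCP [0.5023 0.1629 0.2154] yaw 74.56 shift cm [-0.01 -0.04  4.34] twist 0.06
tcp in J [0.0003 0.    ] bore z est 0.1379
  brass -1 24 [ 0.0054 -0.0329] y [-0.0384 -0.0213] x [-0.0084  0.0123] z 0.11
side plate 180 x med -0.0049 y [-0.0346  0.0334] slope 0.008
  shoulder z [0.1554 0.2295] -> bore 0.1374 0.1445
  knuckle 42 x [-0.0166 -0.0097  0.0043] y [-0.013   0.0112] zmin 0.1298
  brass -1 26 [-0.0057 -0.029 ] y [-0.0394 -0.0186] x [-0.0231  0.0045] z 0.1107
  brass 1 43 [-0.0034  0.027 ] y [0.0167 0.0366] x [-0.0238  0.0091] z 0.1087
```

```bash
cat > c.py <<'E'
from h import *
import sys
from scipy.optimize import least_squares
J=np.array([.502,.163]); A=ax(-15.5)
def fit(x,z,z0):
    r=least_squares(lambda p:np.hypot(x-p[0],z-p[1])-.014,[0,z0],loss="soft_l1",f_scale=.0015); return r.x.round(4),len(x),np.median(abs(r.fun)).round(4)
for tag,n in [("0","side"),("0","top")]+[(t,"side") for t in sys.argv[2:]]:
    f=np.load(f"pics/{n}{tag}.npz"); im,d=f["im"],f["d"]; P=cloud(n,d); z=P[...,2]; q=(P[...,:2]-J)@A.T; x,y=q[...,0],q[...,1]
    hsv=cv2.cvtColor(im,cv2.COLOR_RGB2HSV).astype(int); S=hsv[...,1]
    gold=(d>0)&(S>110)&(hsv[...,0]>16)&(hsv[...,0]<34)
    for s in(-1,1):
        w=gold&(y*s>.018)&(y*s<.037)&(x>-.011)&(x<.018)&(z>.088)&(z<.113)
        if w.sum()>5: print(tag,n,"brass",s,fit(x[w],z[w],.094))
    if tag!="0":
        b=float(sys.argv[1])
        w=(d>0)&(S<70)&(abs(y+.001)<.010)&(np.hypot(x,z-b)<.0185)&(z<b+.011)
        print(tag,n,"steel",fit(x[w],z[w],b) if w.sum()>5 else w.sum())
E
python3 c.py .138 6; python3 c.py .2329 5 | tail -1
```

```text
0 side brass -1 (array([-0.0005,  0.0931]), 28, np.float64(0.0014))
0 side brass 1 (array([0.0016, 0.094 ]), 38, np.float64(0.0022))
0 top brass -1 (array([-0.0001,  0.0933]), 45, np.float64(0.0013))
0 top brass 1 (array([0.001 , 0.0932]), 45, np.float64(0.0014))
6 side brass -1 (array([0.0039, 0.0953]), 22, np.float64(0.0013))
6 side brass 1 (array([0.0003, 0.0938]), 41, np.float64(0.0018))
6 side steel (array([0.0015, 0.1438]), 24, np.float64(0.0024))
5 side steel (array([-0.0015,  0.2413]), 9, np.float64(0.0016))
```

```bash
cat > s.py <<'E'
from h import *
import sys
from scipy.optimize import minimize
J=np.array([.502,.163])
def leaf(tag,yaw,xf,b):
    A=ax(yaw); f=np.load(f"pics/side{tag}.npz"); im,d=f["im"],f["d"]; P=cloud("side",d)
    K,t,r=cam("side"); v,u=np.indices(d.shape); ray=np.stack([(u-K[0,2])/K[0,0],(v-K[1,2])/K[1,1],np.ones(d.shape)],-1)@r.T
    lam=(A[0]@J+xf-A[0]@t[:2])/(ray[...,:2]@A[0]); X=t+ray*lam[...,None]; yy=(X[...,:2]-J)@A[1]*1000; zz=(X[...,2]-b)*1000
    lab=(d>0)&(abs((P[...,:2]-J)@A[0]-xf)<.015)&(cv2.cvtColor(im,cv2.COLOR_RGB2HSV)[...,1]<90)
    def cost(p):
        y0,z0,th=p; th/=100; dy,dz=yy-y0,zz-z0; y=dy*np.cos(th)+dz*np.sin(th); z=dz*np.cos(th)-dy*np.sin(th)
        plate=np.minimum(35-abs(y),np.minimum(z-18,85-z)); win=np.minimum(18-abs(y),np.minimum(z-45,75-z))
        sd=np.minimum(plate,-win); pr=1/(1+np.exp(-np.clip(sd/1.5,-30,30)))
        use=(abs(y)<50)&(z>5)&(z<92)&~((abs(y)<30)&(z>66))&~((abs(y)<17)&(z<22))
        return ((pr-lab)**2)[use].mean()*1000
    r=minimize(cost,[0,0,0],method="Nelder-Mead",options=dict(initial_simplex=[[0,-4,0],[4,0,0],[-4,4,0],[0,2,6]])); print(tag,"face",xf,"y0 z0(mm) th",r.x.round(2),"bore z",(b+r.x[1]/1000).round(4),"cost",r.fun.round(1))
b=float(sys.argv[2])
for xf in(-.005,-.0035): leaf(sys.argv[1],float(sys.argv[3]),xf,b)
E
python3 s.py 6 .1379 -15.5; python3 s.py 5 .2329 -12.1
```

```text
6 face -0.005 y0 z0(mm) th [2.54 8.39 1.77] bore z 0.1463 cost 103.9
6 face -0.0035 y0 z0(mm) th [1.51 4.4  2.09] bore z 0.1423 cost 107.2
5 face -0.005 y0 z0(mm) th [ 0.14 -1.35  0.75] bore z 0.2315 cost 147.2
5 face -0.0035 y0 z0(mm) th [-0.12 -4.88  3.5 ] bore z 0.228 cost 148.4
```

The estimate for height is bore = TCP z - 0.0775, from the known hanging height. I'll enter the gap in slow steps and watch the wrist force. Light shoulder contact at exactly 4 mm too low can then check the height.

```bash
python3 -m handwheel '[{"linear":[0,0.1,0],"twist":0,"claw":1},{"linear":[0,0,0.5],"twist":0,"claw":1},{"linear":[0,0,0.5],"twist":0,"claw":1},{"linear":[0,0,0.3],"twist":0,"claw":1},{"linear":[0,0,0],"twist":0,"claw":1}]'
python3 -m handwheel '[{"linear":[0,0,0.3],"twist":0,"claw":1},{"linear":[0,0,0.3],"twist":0,"claw":1},{"linear":[0,0,0],"twist":0,"claw":1}]'
python3 -m handwheel '[{"linear":[0,0,0.4],"twist":0,"claw":1},{"linear":[0,0,0.4],"twist":0,"claw":1},{"linear":[0,0,0.4],"twist":0,"claw":1},{"linear":[0,0,0.4],"twist":0,"claw":1},{"linear":[0,0,0],"twist":0,"claw":1}]'
python3 m.py 7; python3 c.py .102 7 | tail -3
```

```text
t: 14.12
tool_pos: [0.5026, 0.1624, 0.2013]
orientation: [0.796, 0.606, -0.0, -0.0]
ft_force: [0.3, -0.6, -4.6]
width: 0.081
gripper_force: 78.5
t: 14.5
tool_pos: [0.5027, 0.1624, 0.1954]
orientation: [0.796, 0.606, -0.0, -0.0]
ft_force: [0.2, -0.2, -4.4]
width: 0.086
gripper_force: 78.5
t: 15.12
tool_pos: [0.5026, 0.1623, 0.1793]
orientation: [0.796, 0.606, -0.0, -0.0]
ft_force: [-0.6, -0.2, -3.8]
width: 0.079
gripper_force: 78.4
TCP [0.5029 0.1625 0.1797] yaw 74.57 shift cm [ 0.03 -0.1   0.77] twist 0.07
tcp in J [ 0.001  -0.0003] bore z est 0.1022
  brass -1 12 [ 0.0069 -0.0352] y [-0.0382 -0.027 ] x [0.0004 0.0129] z 0.108
side plate 168 x med -0.0049 y [-0.0349  0.0342] slope 0.013
  shoulder z [0.1231 0.1922] -> bore 0.1051 0.1072
  knuckle 39 x [-0.0146 -0.0091  0.0066] y [-0.011   0.0086] zmin 0.0934
  brass -1 22 [-0.0079 -0.0289] y [-0.0383 -0.018 ] x [-0.0239  0.0005] z 0.1098
  brass 1 39 [-0.0059  0.0269] y [0.0163 0.038 ] x [-0.0232  0.008 ] z 0.1083
7 side brass -1 (array([0.0003, 0.0933]), 18, np.float64(0.0015))
7 side brass 1 (array([-0.0003,  0.0935]), 31, np.float64(0.0029))
7 side steel (array([0.0007, 0.1053]), 29, np.float64(0.0013))
```

```bash
python3 -m handwheel '[{"linear":[0,0,0.3],"twist":0,"claw":1},{"linear":[0,0,0.3],"twist":0,"claw":1},{"linear":[0,0,0.2],"twist":0,"claw":1},{"linear":[0,0,0],"twist":0,"claw":1},{"linear":[0,0,0],"twist":0,"claw":1}]'
for i in 1 2; do python3 -m handwheel '[{"linear":[0,0,0.1],"twist":0,"claw":1},{"linear":[0,0,0],"twist":0,"claw":1}]' | egrep 'tool_pos|ft_force'; done
python3 -m handwheel '[{"linear":[0,0,0.1],"twist":0,"claw":1},{"linear":[0,0,0],"twist":0,"claw":1}]' | egrep 'tool_pos|ft_force'
```

```text
t: 15.85
tool_pos: [0.5029, 0.1625, 0.1718]
orientation: [0.796, 0.606, 0.0, 0.0]
ft_force: [-0.1, 0.2, -5.0]
width: 0.08
gripper_force: 78.5
tool_pos: [0.5028, 0.1624, 0.1706]
ft_force: [0.6, -0.0, -4.0]
tool_pos: [0.5028, 0.1624, 0.1696]
ft_force: [-0.5, 0.2, -5.2]
tool_pos: [0.5028, 0.1624, 0.1686]
ft_force: [-0.3, 0.6, -4.0]
```

No contact yet. I'll keep going in 1 mm steps.

```bash
python3 -m handwheel '[{"linear":[0,0,0.1],"twist":0,"claw":1},{"linear":[0,0,0],"twist":0,"claw":1}]' | egrep 'tool_pos|ft_force'
python3 -c "from h import *;print(monitor.observe()['ft_force'])"
python3 -m handwheel '[{"linear":[0,0,0.1],"twist":0,"claw":1},{"linear":[0,0,0],"twist":0,"claw":1}]' | egrep 'tool_pos|ft_force'
python3 m.py 8 | egrep 'shoulder|plate|knuckle'; python3 c.py .090 8 | tail -1
```

```text
tool_pos: [0.5028, 0.1624, 0.1676]
ft_force: [-0.0, 0.2, -4.7]
[-0.02303981  0.19812781 -4.7159698 ]
tool_pos: [0.503, 0.1624, 0.1668]
ft_force: [-0.6, -0.5, -2.6]
side plate 169 x med -0.004 y [-0.036   0.0337] slope 0.011
  shoulder z [0.1121 0.1823] -> bore 0.0941 0.0973
  knuckle 22 x [-0.0165 -0.0114 -0.0055] y [-0.0127  0.008 ] zmin 0.0906
8 side steel (array([-0.0038,  0.0865]), 16, np.float64(0.0013))
```

```bash
python3 -m handwheel '[{"linear":[0,0,0],"twist":0,"claw":1}]' | egrep 'tool_pos|ft_force'
python3 -m handwheel '[{"linear":[0,0,0.05],"twist":0,"claw":1},{"linear":[0,0,0],"twist":0,"claw":1}]' | egrep 'tool_pos|ft_force'
```

```text
tool_pos: [0.503, 0.1625, 0.1668]
ft_force: [0.4, -0.5, -2.9]
tool_pos: [0.5031, 0.1624, 0.1668]
ft_force: [-2.6, -2.2, 5.2]
```

Shoulder contact is at TCP z≈0.167, which matches the estimate (bore 0.090). Raising 4 mm.

```bash
python3 -m handwheel '[{"linear":[0,0,-0.25],"twist":0,"claw":1},{"linear":[0,0,-0.2],"twist":0,"claw":1},{"linear":[0,0,0],"twist":0,"claw":1},{"linear":[0,0,0],"twist":0,"claw":1},{"linear":[0,0,0],"twist":0,"claw":1}]'
python3 m.py 9; python3 c.py .094 9 | tail -3
python3 - <<'E'
import numpy as np,cv2
a=np.load("pics/side9.npz")["im"][160:240,240:320,::-1]; b=np.load("pics/top9.npz")["im"][190:270,160:240,::-1]
cv2.imwrite("pics/f.png",np.hstack([cv2.resize(i,(400,400),interpolation=cv2.INTER_CUBIC) for i in(b,a)]))
E
```

```text
t: 18.2
tool_pos: [0.5028, 0.1624, 0.1706]
orientation: [0.796, 0.606, -0.0, -0.0]
ft_force: [0.5, 1.1, -5.4]
width: 0.08
gripper_force: 78.5
TCP [0.5028 0.1625 0.1706] yaw 74.56 shift cm [ 0.03 -0.1  -0.14] twist 0.06
tcp in J [ 0.001  -0.0003] bore z est 0.0931
  brass -1 10 [ 0.009  -0.0345] y [-0.0387 -0.0273] x [0.0038 0.0122] z 0.1085
side plate 164 x med -0.0044 y [-0.0369  0.0339] slope 0.004
  shoulder z [0.1138 0.183 ] -> bore 0.0958 0.098
  knuckle 29 x [-0.0155 -0.0111 -0.0022] y [-0.0113  0.0103] zmin 0.085
  brass -1 22 [-0.0097 -0.0289] y [-0.0387 -0.0151] x [-0.0265 -0.0025] z 0.1073
  brass 1 27 [-0.0087  0.0307] y [0.0187 0.0391] x [-0.0271  0.0057] z 0.1108
9 side brass -1 (array([0.0026, 0.0937]), 11, np.float64(0.0009))
9 side brass 1 (array([0.0001, 0.0941]), 24, np.float64(0.0019))
9 side steel (array([-0.0002,  0.0942]), 18, np.float64(0.002))
```

View pics/f.png

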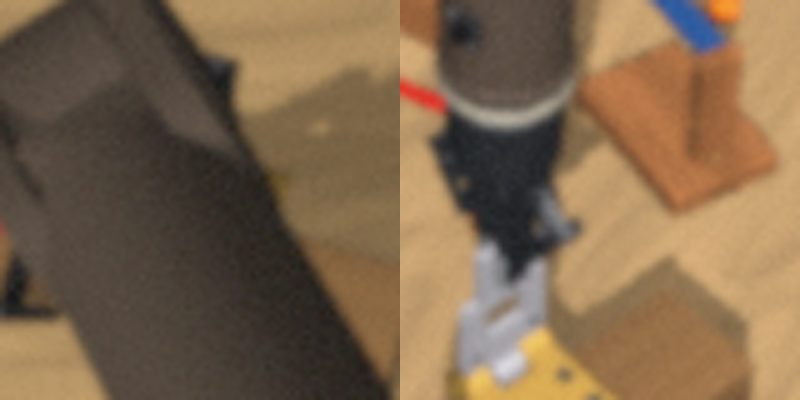

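The leaf sits upright in the gap, with its knuckle at crop px (510,365) between the brass knuckles. The circle fits put the steel bore at (x -0.2, z 94.2 mm) and the brass bores at about z 94 mm. The wrist force (-5.4 N) shows roughly the leaf's own weight.

```bash
python3 -c "from h import *;print(bot.finish_job())"
```

```text
the job is handed in; nothing more can be done
None
```

I handed the job in with the steel leaf held upright in the gripper and its knuckle between the brass knuckles. By my measurements the bores are in line to about 1–2 mm and the leaf isn't touching the jamb; the verdict isn't shown. My first grip missed and pushed the leaf about 16 mm along the hook, and I briefly touched its shoulders to the brass to set the height.

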